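# Hang the tea infuser in the tall mug

## Robot

A 6-joint arm with a two-finger parallel gripper is mounted at the origin on a cart in front of the work surface, level with it; the furniture and walls round the work are solid. World frame = base frame: x ahead of the robot, y to its left, z up, the work surface at z = 0. Lengths are in m, angles in rad, forces in N, time in s.
With the tool pointing down it reaches from about 0.4 to 0.825 m from the base axis. Payload 7 kg.
Tool frame: the origin (TCP) lies midway between the tips of the shut fingers; the grasp point (between the pads) lies 19 mm behind it; z points along the fingers, y is the line along which they close (so a half turn about z gives the same grasp; the last joint's range is limited). The gripper opens to 88 mm and grips with 3 to 60 N. Pads are 19 mm wide; open, the fingers measure 130 mm over their backs; the gripper's body (78 mm by 193 mm) begins 47 mm behind the grasp point.
Start: joints at [1.601, 0.359, 0.012, 0, -1.224, -0.288], TCP at [0.172, 0.653, 0.227] pointing down, gripper open.
Joint ranges: [-3.07, 3.07], [-1.43, 2.12], [-1.02, 1.25], [-3.03, 1.67], [-3.05, -0], [-3.03, 3.03]. Speed limits (rad/s): [2.39, 2.39, 3.01, 3.14, 3.14, 3.14].

## Interface

Orientations are given as a unit quaternion [x, y, z, w].
In Python, from cell import status, imaging, job gives the robot as it stands. The module is installed in compiled form; this text tells all that it offers.
- The arm moves only by the shell command python3 -m creep 'ROWS' [OPENING] [FORCE]. ROWS is JSON, a list that holds one entry, the list of rows, each a list of 6 numbers: the shift along the tool's x, y, z in cm, then the turn, a rotation vector about the tool's x, y, z in degrees. In form: [[[tx, ty, tz, wx, wy, wz], ...]]. A call has 1 to 8 rows; each row shifts and turns the commanded pose from where the row before left it, along the tool's axes as they then stand; what a row does not reach is not made up. A row lasts 1/8 s, in which the tool goes at most 62.5 mm and 10.7 degrees, less where a joint would pass 70% of its speed; a pose out of reach is approached as far as the arm can. A call with a gripper value outside its range is refused whole. OPENING is the opening in per cent of the stroke, from 0 (shut) to 100 (fully open), set as the call begins (- or left out, the last holds). The fingers move at their own pace and stop on an object; FORCE is the grip in N (left out, the last holds). Time passes only in rows, so rows that do not move let the fingers close. It gives the time, the measured TCP pose, the force, the opening and the grip force at its end, in the units of the state.
- status.sense(): the state, without advancing time (a new reading comes with each control period).
- imaging.snapshot(name): name is "scene" or "top" or "wrist"; returns a dict with "frame" (400x640x3 uint8, red, green, blue), "fx", "fy", "cx", "cy" (pixels), "k1" (the pictures are not rectified: a ray, as slopes to the right and down, at radius r is drawn at 1 + k1 r^2 times it, then the intrinsics apply), "R" (3x3) and "t" (3): a world point X has camera coordinates R X + t; the wrist camera has in their place "hand_eye" (4x4, takes a point from camera to tool coordinates, whose origin is the TCP and whose axes are the flange's). Camera axes: x right, y down, z forward; pixel columns grow to the right and rows downward; lengths in m; the calibration is good to about 2 mm. A picture is of the moment at which its call begins: read the wrist's pose just before it. There is no depth.
- job.hand_in(): hands the job in; it is judged then, once.
The state is a dict: "clock": time; "joint_positions": joint angles; "joint_velocities": joint speeds; "effort": joint torques, N m; "eef_pos": TCP position; "tcp_rot": TCP orientation; "contact_force": force on the tool from outside, world axes, zero at the start; "moment": the same for the moment, N m; "grip_width": finger opening in m; "finger_force": force on a finger pad.
Only numpy, scipy, OpenCV 4.12 (cv2) and the standard library are available. Lean on these libraries where they do the work, as an engineer would, in place of code of your own. Each camera call takes 0.05 s, during which the arm holds its last target. There are 200 camera calls.

## Task

Get the tall dark mug ready for tea: pick up the steel tea infuser by its red grip and hang it in the mug by its hook, basket inside and hook leg outside, so that the hook sits fully down on the rim and the basket hangs clear of the bottom. Leave the mug standing where it is, do not disturb the small striped cup, and let go of the infuser.

Things in the scene. Friction and masses are not known exactly. Their poses are not given: they have to be found in the camera images.
- infuser: Steel tea infuser, 70 g, standing on its basket: a closed perforated cylinder, 30 mm across, 42 mm high. Origin: centre of the basket's underside; z up; its hook points along its own -x. A strap 14 mm wide rises on the -x side (outer face x = -16.5 mm) to a level bridge, underside z = 60 mm, outside which a leg goes down, flaring outwards, to z = 33 mm (outermost x = -48 mm).
- hook_seat (a point): Point of the infuser under the middle of its bridge, where the rim lies once hung: x = -24.5, y = 0, z = 60 mm in the infuser's frame, same axes. The slot for the rim, between strap and leg, spans x = -16.5 to -32.5 mm at the top and x = -16.5 to -44 mm at its mouth, 27 mm lower.
- grip (a point): Middle of the infuser's red upright grip, the part to take: x = -20, y = 0, z = 85.5 mm in the infuser's frame, same axes. A block standing on the bridge: 28 mm along x, 12 mm thick along y, from z = 63 to 108 mm. Pinch its 12 mm thickness from above, in its middle or upper part, so the fingertips stay above the mug's rim.
- mug_rim (a point): Centre of the mouth, at rim height, of the tall mug (dark grey above, white below, 97 mm high, loose, 250 g). z up. Rim radius 34 to 38 mm; inside it narrows to 29 mm at 47 mm depth and 25 mm at 77 mm; floor 90 mm down. Outside it bulges to 41 mm. Handle towards this frame's -y, 32 mm wide, out to radius 72 mm, top 5 mm below the rim: hang the infuser away from it.
- cup: Small low cup, cream with grey stripes, one handle (its -y side), 63x87 mm, 52 mm high: too low for the infuser, leave it alone. Origin at the centre of its underside, handle included. It and the tall mug stand in either of two places. The infuser's hook starts pointing roughly to the robot, the mug's handle roughly away from it.
There are look-alikes about, which are no part of the job. Leave any pink or turquoise look-alike of the infuser alone.

How it is judged:
At the end, for the whole second after the job is handed in: Infuser released, at rest, lean < 17 deg: hook seat 6 mm below to 8 mm above rim height, 18-50 mm from mouth centre; basket underside over 45 mm below rim, within 25 mm of mug axis. Mug upright (6 deg), moved < 40 mm; cup upright (11 deg), moved < 30 mm (z of hook_seat in the frame of mug_rim between -0.006 and 0.008 m and horizontal distance between hook_seat and mug_rim between 0.018 and 0.05 m and horizontal distance between infuser and mug_rim below 0.025 m and z of infuser in the frame of mug_rim below -0.045 m and angle between infuser's own z axis and vertical below 0.3 rad and angle between mug_rim's own z axis and vertical below 0.1 rad and distance of mug_rim from where it was at the start of the episode below 0.04 m and distance of cup from where it was at the start of the episode below 0.03 m and angle between cup's own z axis and vertical below 0.2 rad and linear speed of infuser below 0.02 m/s and angular speed of infuser below 0.3 rad/s); the robot touches nothing.
It fails at once if the mug is tipped by more than 20 degrees (angle between mug_rim's own z axis and vertical above 0.35 rad).
It fails at once if the small cup is knocked over or pushed more than 30 mm (angle between cup's own z axis and vertical above 0.35 rad or distance of cup from where it was at the start of the episode above 0.03 m).
It also fails if it takes over 38 s, if anything falls off the work surface, if the arm or the gripper's body presses on something with over 40 N, if the wrist force passes 120 N, or if a joint passes its speed limit or range.

## Working session

There is one attempt and no reset: what is moved stays moved. The work goes in short steps, Python scripts to look and compute and a shell command to move; the robot and the scene stay as the last step left them, time stands still between calls to the robot, and variables do not carry over. Pictures are saved under pics/ and viewed, at most 10 in all, crops included, and the job is handed in when it is done.

```bash
mkdir -p pics
cat > h.py <<'E'
import numpy as np, cv2
from scipy.spatial.transform import Rotation as Ro
from cell import status, imaging, job
def snap(n):
    s=status.sense(); d=imaging.snapshot(n)
    if n=="wrist":
        T=np.eye(4);T[:3,:3]=Ro.from_quat(s["tcp_rot"]).as_matrix();T[:3,3]=s["eef_pos"]
        W=T@np.array(d["hand_eye"]); d["R"]=W[:3,:3].T; d["t"]=-W[:3,:3].T@W[:3,3]
    d["R"]=np.array(d["R"]);d["t"]=np.array(d["t"])
    return d
def save(d,f): cv2.imwrite(f,cv2.cvtColor(d["frame"],cv2.COLOR_RGB2BGR))
def ray(d,u,v):
    x,y=(u-d["cx"])/d["fx"],(v-d["cy"])/d["fy"]
    a,b=x,y
    for _ in range(20):
        k=1+d["k1"]*(a*a+b*b);a,b=x/k,y/k
    r=d["R"].T@np.array([a,b,1]);return -d["R"].T@d["t"],r
def onz(d,u,v,z):
    o,r=ray(d,u,v);return o+r*(z-o[2])/r[2]
def proj(d,X):
    c=d["R"]@np.array(X)+d["t"];a,b=c[:2]/c[2];k=1+d["k1"]*(a*a+b*b)
    return np.array([d["fx"]*a*k+d["cx"],d["fy"]*b*k+d["cy"]])
def tri(d1,p1,d2,p2):
    o1,r1=ray(d1,*p1);o2,r2=ray(d2,*p2);r1/=np.linalg.norm(r1);r2/=np.linalg.norm(r2)
    s=np.linalg.lstsq(np.c_[r1,-r2],o2-o1,rcond=None)[0]
    a,b=o1+s[0]*r1,o2+s[1]*r2;return (a+b)/2,np.linalg.norm(a-b)
E
python3 - <<'E'
from h import *
for n in("scene","top"):
    d=snap(n);save(d,f"pics/{n}0.png");np.save(f"{n}0.npy",d,allow_pickle=True)
    print(n,d["fx"],d["k1"],-d["R"].T@d["t"])
print(status.sense())
E
```

```text
scene 498.0629467222747 -0.10019195421821296 [-0.22485927 -0.51381978  0.92729986]
top 465.46662190945665 0.011310443980797382 [ 0.27998578 -0.05363103  1.15739967]
{'clock': 0.1, 'joint_positions': array([ 1.60109473e+00,  3.59293636e-01,  1.11616012e-02, -3.01596513e-04,
       -1.22413436e+00, -2.88101351e-01]), 'joint_velocities': array([-0.00069634, -0.00289672,  0.00175895,  0.00229287, -0.000503  ,
        0.00038055]), 'effort': array([-9.81662524e-04, -5.84165955e+01,  2.93752903e+01,  7.01545671e+00,
        1.01550415e-02, -6.05076070e-05]), 'eef_pos': array([0.17201246, 0.65225458, 0.22573647]), 'tcp_rot': array([ 9.91696823e-01, -1.28595686e-01, -2.34729889e-05,  7.48218202e-04]), 'contact_force': array([-0.35792125, -0.41754568, -0.1503322 ]), 'moment': array([ 0.01493186, -0.02037534,  0.04721795]), 'finger_force': 0.0, 'grip_width': 0.0874706573879858}
```

View pics/scene0.png

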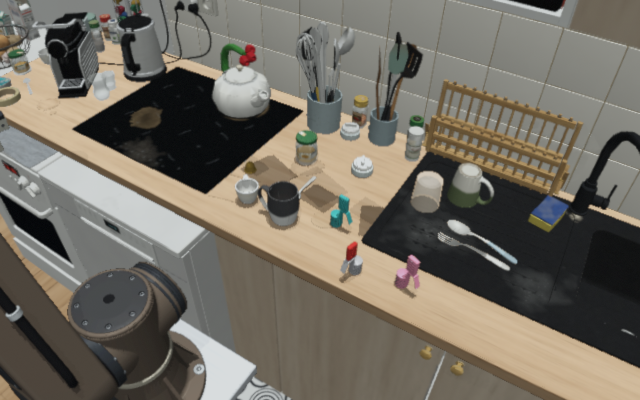

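View pics/top0.png

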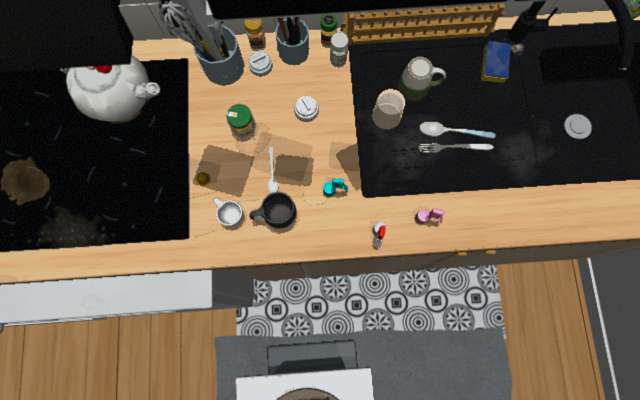

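Candidates:
- Infuser: the red-gripped one at top (381,231) / scene (351,252). The turquoise one at top (335,187) and the pink one at top (430,216) are look-alikes.
- Mug: the dark one at top (279,210) / scene (283,203). The white-green mug at top (418,75) and the beige cup at top (389,108) are others.
- Cup: small, at top (229,213).

I'll check this in one close crop.

Run:
```python
from h import *
t=np.load("top0.npy",allow_pickle=True).item();s=np.load("scene0.npy",allow_pickle=True).item()
c1=cv2.resize(t["frame"][160:260,200:400],None,fx=4,fy=4,interpolation=cv2.INTER_CUBIC)[:300]
c1=cv2.resize(t["frame"][170:255,200:400],(800,340),interpolation=cv2.INTER_CUBIC)
c2=cv2.resize(s["frame"][165:285,225:425],(430,258),interpolation=cv2.INTER_CUBIC)
c2=cv2.copyMakeBorder(c2,0,0,0,370,0)
save({"frame":np.vstack([c1,c2])},"pics/crop1.png")
for n,d in(("top",t),("scene",s)):
    f=d["frame"].astype(int);m=((f[...,0]>130)&(f[...,1]<70)&(f[...,2]<70)).astype(np.uint8)
    k=cv2.connectedComponentsWithStats(m);print(n,[(k[2][i].tolist(),k[3][i].round(1).tolist()) for i in range(1,k[0]) if k[2][i][4]>8])
for p,z in(((381,231),.09),((279,210),.097),((229,213),.05),((258,215),.08),((335,187),.1),((430,216),.1),((300,390),0)): print(p,onz(t,*p,z).round(3))
```

```text
top [([102, 66, 6, 3, 10], [105.1, 67.0]), ([379, 226, 6, 11, 50], [381.8, 230.8])]
scene [([246, 45, 8, 6, 23], [248.7, 46.9]), ([247, 50, 8, 8, 42], [250.9, 53.2]), ([240, 56, 8, 6, 41], [243.3, 58.4]), ([347, 243, 10, 7, 37], [351.9, 246.4])]
(381, 231) [ 0.457 -0.204  0.09 ]
(279, 210) [0.522 0.029 0.097]
(229, 213) [0.533 0.155 0.05 ]
(258, 215) [0.517 0.081 0.08 ]
(335, 187) [ 0.567 -0.105  0.1  ]
(430, 216) [ 0.482 -0.319  0.1  ]
(300, 390) [0.111 0.009 0.   ]
```

View pics/crop1.png

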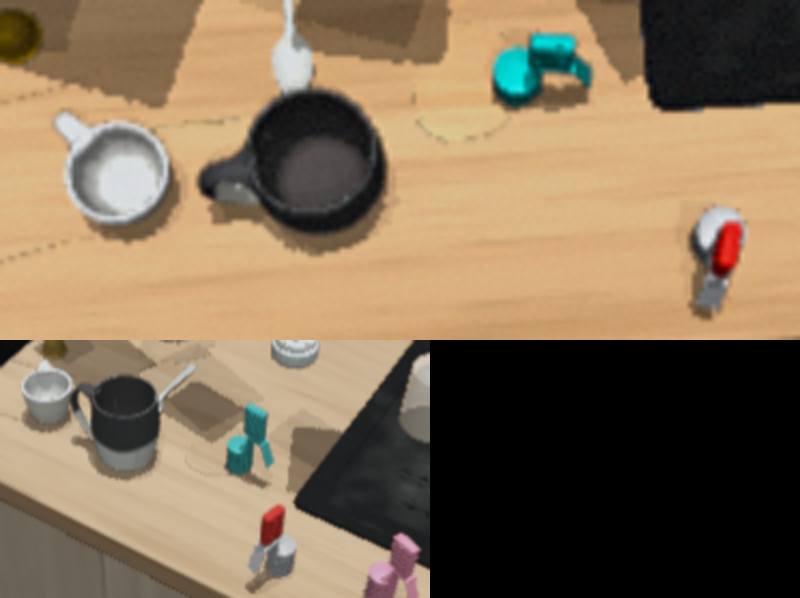

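The crop confirms the target infuser: red grip at crop (727,248), steel basket behind it and hook leg at (710,295) pointing to the robot. The dark mug's rim is centred near crop (316,157). Its handle is at (215,180), pointing towards the cup (+y), so the robot-facing rim is free for the hook.

Run:
```python
from h import *
t=np.load("top0.npy",allow_pickle=True).item()
s=status.sense();R=Ro.from_quat(s["tcp_rot"]).as_matrix()
b=onz(t,380,228,.042);l=onz(t,377.75,245,.033);g=onz(t,381.8,230.8,.1)
print(b,l,g,np.degrees(np.arctan2(*(b-l)[[1,0]])))
print("mug",onz(t,200+316/4,170+157/4,.097),"handle",onz(t,200+205/4,170+180/4,.085))
print("tool yaw",np.degrees(np.arctan2(R[1,0],R[0,0])))
for goal in([.40,.45,.226],[.40,-.2,.226]):
    print((R.T@(np.array(goal)-s["eef_pos"])*100).round(2))
he=np.array(imaging.snapshot("wrist")["hand_eye"]);print(he.round(3))
```

```text
[ 0.47229718 -0.2091473   0.042     ] [ 0.43249611 -0.20081022  0.033     ] [ 0.45549916 -0.20454591  0.1       ] -11.830622368660153
mug [0.52342205 0.02927961 0.097     ] handle [0.5168723  0.09602006 0.085     ]
tool yaw -14.776897720136796
[27.2  13.74 -0.  ]
[43.78 76.59  0.09]
[[ 0.    -0.966 -0.259  0.069]
 [ 1.     0.     0.     0.   ]
 [-0.    -0.259  0.966 -0.157]
 [ 0.     0.     0.     1.   ]]
```

```bash
python3 -m creep '[[[5.4,2.7,0,0,0,0],[5.4,2.7,0,0,0,0],[5.4,2.7,0,0,0,0],[5.4,2.7,0,0,0,0],[5.4,2.7,0,0,0,0]]]' && python3 -m creep '[[[1.4,5.2,0,0,0,0],[1.4,5.2,0,0,0,0],[1.4,5.2,0,0,0,0],[1.4,5.2,0,0,0,0],[1.4,5.2,0,0,0,0],[1.4,5.2,0,0,0,0]]]' && python3 -m creep '[[[1.4,5.2,0,0,0,0],[1.4,5.2,0,0,0,0],[1.4,5.2,0,0,0,0],[1.4,5.2,0,0,0,0],[1.4,5.2,0,0,0,0],[1.4,5.2,0,0,0,0],[0,0,0,0,0,0]]]'
python3 - <<'E'
from h import *
s=status.sense();print(s["eef_pos"],s["tcp_rot"],s["joint_positions"].round(2))
d=snap("wrist");save(d,"pics/w1.png");np.save("w1.npy",d,allow_pickle=True)
f=d["frame"].astype(int);m=((f[...,0]>120)&(f[...,1]<80)&(f[...,2]<80)).astype(np.uint8)
k=cv2.connectedComponentsWithStats(m);print([(k[2][i].tolist(),k[3][i].round(1).tolist()) for i in range(1,k[0]) if k[2][i][4]>30])
E
```

```text
clock: 0.78
eef_pos: [0.3999, 0.4518, 0.2265]
tcp_rot: [0.992, -0.128, -0.0, -0.0]
contact_force: [0.9, 0.1, 1.1]
grip_width: 0.0878
finger_force: 0.0
clock: 1.52
eef_pos: [0.4, 0.1285, 0.2266]
tcp_rot: [0.992, -0.128, 0.0, -0.0]
contact_force: [1.9, -0.2, 0.8]
grip_width: 0.0877
finger_force: 0.0
clock: 2.4
eef_pos: [0.4012, -0.196, 0.2261]
tcp_rot: [0.991, -0.131, -0.001, 0.0]
contact_force: [0.5, 0.0, 0.2]
grip_width: 0.0876
finger_force: 0.0
[ 0.40121937 -0.19599316  0.22607085] [ 9.91332971e-01 -1.31371512e-01 -6.55389349e-04  1.91679299e-04] [-0.01 -0.03 -0.46  0.   -1.14  1.32]
[([309, 123, 13, 30, 345], [315.0, 138.0])]
```

View pics/w1.png

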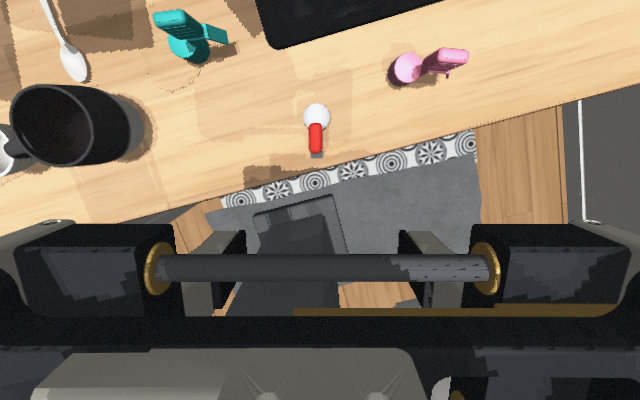

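The picture shows the red grip from above at (315,138). The basket is behind it at (316,117), the mug is at left with its mouth at (52,125), and the look-alikes are clear of the fingers.

Run:
```python
from h import *
d=np.load("w1.npy",allow_pickle=True).item();s=status.sense();R=Ro.from_quat(s["tcp_rot"]).as_matrix()
f=d["frame"].astype(int);m=((f[...,0]>120)&(f[...,1]<80)&(f[...,2]<80))
v,u=np.nonzero(m);P=np.array([onz(d,a,b,.106)[:2] for a,b in zip(u,v)])
c=P.mean(0);w,V=np.linalg.eigh(np.cov(P.T));ax=V[:,1]*np.sign(V[0,1])
q=(P-c)@V;print(c,np.ptp(q,axis=0),"yaw",np.degrees(np.arctan2(ax[1],ax[0])),"tool",np.degrees(np.arctan2(R[1,0],R[0,0])))
b=onz(d,316,117,.042)[:2];print("basket",b,"expect",c+ax*.02)
print("shift",(R.T@(np.r_[c,.18]-s["eef_pos"])*100).round(2))
```

```text
[ 0.45535424 -0.20427496] [0.01119217 0.02625966] yaw -15.371575696444221 tool -15.022403304913672
basket [ 0.47421803 -0.20918563] expect [ 0.47463878 -0.20957652]
shift [ 5.47 -0.46  4.6 ]
```

```bash
python3 -m creep '[[[2.7,-0.2,0,0,0,0],[2.8,-0.2,2,0,0,0],[0,0,4,0,0,0],[0,0,4,0,0,0],[0,0,3,0,0,0],[0,0,2.3,0,0,0],[0,0,0,0,0,0],[0,0,0,0,0,0]]]' 55
python3 - <<'E'
from h import *
s=status.sense();print(s["eef_pos"],s["contact_force"]);R=Ro.from_quat(s["tcp_rot"]).as_matrix()
print((R.T@(np.array([.4554,-.2043,.073])-s["eef_pos"])*100).round(2))
save(snap("wrist"),"pics/w2.png")
E
```

```text
clock: 3.45
eef_pos: [0.4571, -0.2025, 0.0745]
tcp_rot: [0.992, -0.128, 0.001, 0.0]
contact_force: [-0.3, 0.5, 0.7]
grip_width: 0.048
finger_force: 0.0
[ 0.45712804 -0.20248218  0.07449699] [-0.30300932  0.54533179  0.6916847 ]
[-0.12  0.22  0.15]
```

View pics/w2.png

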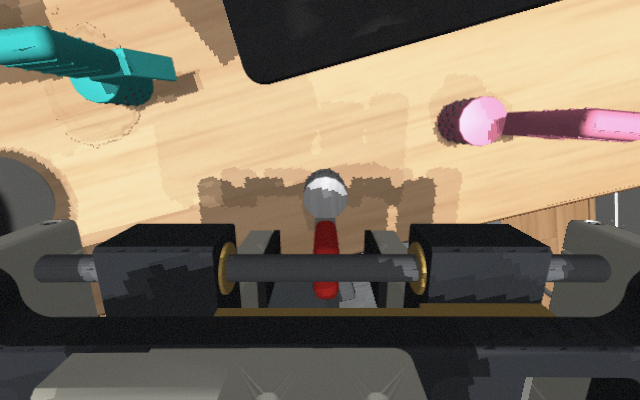

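The red grip at (327,255) stands between the pads at (262) and (385), nearly centred. I'll correct by 2 mm, close and lift.

```bash
python3 -m creep '[[[-0.1,0.2,0.1,0,0,0],[0,0,0,0,0,0],[0,0,0,0,0,0],[0,0,0,0,0,0],[0,0,0,0,0,0],[0,0,0,0,0,0]]]' 0 30 && python3 -m creep '[[[0,0,-1,0,0,0],[0,0,-3,0,0,0],[0,0,-4,0,0,0],[0,0,-4,0,0,0],[0,0,-2,0,0,0],[0,0,0,0,0,0]]]'
python3 - <<'E'
from h import *
d=snap("wrist");save(d,"pics/w3.png");np.save("w3.npy",d,allow_pickle=True)
E
```

```text
clock: 4.25
eef_pos: [0.4549, -0.2048, 0.0726]
tcp_rot: [0.992, -0.129, -0.0, 0.0]
contact_force: [0.3, 0.8, 0.7]
grip_width: 0.0119
finger_force: 30.0
clock: 5.0
eef_pos: [0.4558, -0.2049, 0.2147]
tcp_rot: [0.992, -0.128, 0.002, -0.0]
contact_force: [-0.1, -0.1, -1.5]
grip_width: 0.0117
finger_force: 30.0
```

View pics/w3.png

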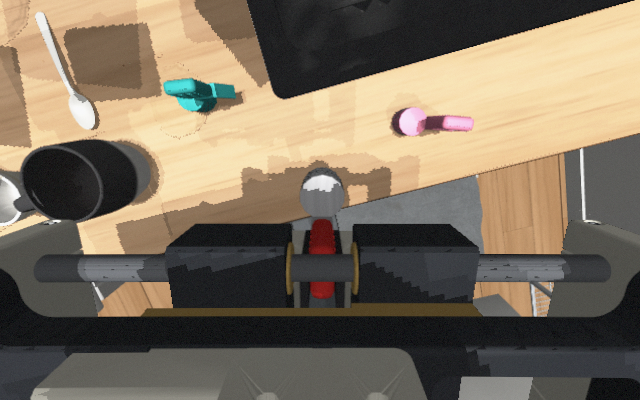

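The infuser is held upright: grip at (322,258) between the pads, basket at (322,190). Next I'll move beside the mug for a close look at its rim.

```bash
python3 -m creep '[[[0,-2,0,0,0,0],[0,-4,0,0,0,0],[0,-4,0,0,0,0],[0,-4,0,0,0,0],[0,-2,0,0,0,0],[0,0,0,0,0,0],[0,0,0,0,0,0]]]'
python3 - <<'E'
from h import *
d=snap("wrist");np.save("w4.npy",d,allow_pickle=True)
c=np.array([.5234,.0293,.097]);f=d["frame"].copy()
p=proj(d,c);print(p)
for r in(.034,.038):
    pts=np.array([proj(d,c+r*np.array([np.cos(a),np.sin(a),0])) for a in np.linspace(0,6.28,60)])
    cv2.polylines(f,[np.int32(pts.round())],True,(0,255,0) if r<.036 else (255,255,0),1)
x,y=int(p[0]),int(p[1]);x0,y0=max(0,x-100),max(0,y-100)
f=np.clip(f.astype(float)*1.6,0,255).astype(np.uint8)
save({"frame":cv2.resize(f[y0:y0+200,x0:x0+220],None,fx=3,fy=3,interpolation=cv2.INTER_CUBIC)[:600]},"pics/w4.png");print(x0,y0)
E
```

```text
clock: 5.92
eef_pos: [0.495, -0.0504, 0.2118]
tcp_rot: [0.992, -0.129, -0.001, 0.0]
contact_force: [-0.6, 0.3, -1.0]
grip_width: 0.0116
finger_force: 30.0
[232.67228319 189.15235735]
132 89
```

View pics/w4.png

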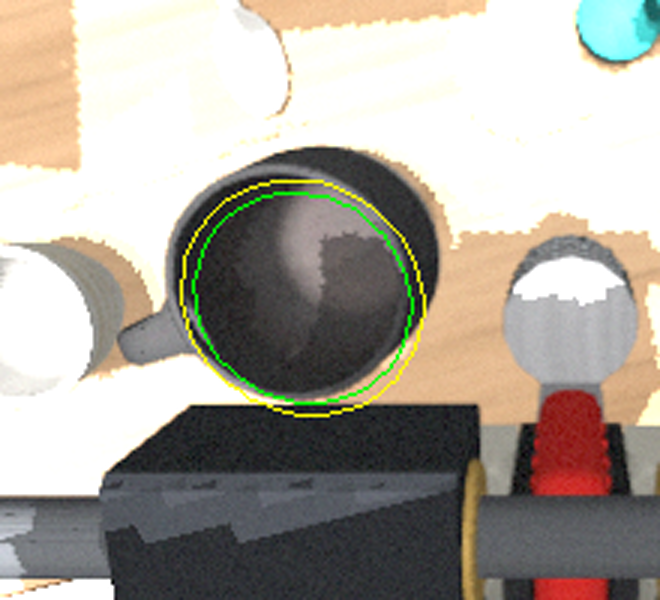

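The drawn rim estimate sits about (+12,+17) crop px off the true rim (outer edges at left 170, top 163, bottom 398, right 413). The handle is at lower left (150,340), towards the cup.

Run:
```python
from h import *
d=np.load("w4.npy",allow_pickle=True).item()
p=proj(d,[.5234,.0293,.097])
m=onz(d,p[0]-4,p[1]-5.7,.097);h=onz(d,132+140/3,89+340/3,.09)
s=status.sense();R=Ro.from_quat(s["tcp_rot"]).as_matrix()
print(m,h,np.linalg.norm((h-m)[:2]),np.degrees(np.arctan2(*(h-m)[[1,0]])))
g=m-R[:,0]*.030;g[2]=s["eef_pos"][2];print(s["eef_pos"],g,(R.T@(g-s["eef_pos"])*100).round(2))
```

```text
[0.52957796 0.03111506 0.097     ] [0.52329925 0.08741646 0.09      ] 0.056650415266527414 96.36331665125347
[ 0.49507803 -0.05060488  0.2119402 ] [0.50057267 0.03877611 0.2119402 ] [-1.75 -8.78 -0.  ]
```

```bash
python3 -m creep '[[[-0.6,-2,0,0,0,0],[-0.6,-3,0,0,0,0],[-0.5,-2.5,0,0,0,0],[0,-1.3,0,0,0,0],[0,0,2,0,0,0],[0,0,2,0,0,0],[0,0,0,0,0,0],[0,0,0,0,0,0]]]'
python3 - <<'E'
from h import *
s=status.sense();R=Ro.from_quat(s["tcp_rot"]).as_matrix();print(s["eef_pos"],s["contact_force"],(R.T@(np.array([.5006,.0388,.1096])-s["eef_pos"])*100).round(2))
w=snap("wrist");sc=snap("scene");t=snap("top")
a=cv2.resize(w["frame"][100:300,200:440],(480,400));a=np.clip(a*1.5,0,255).astype(np.uint8)
p=proj(sc,[.53,.03,.1]).astype(int);b=cv2.resize(sc["frame"][p[1]-50:p[1]+50,p[0]-40:p[0]+40],(320,400),interpolation=cv2.INTER_CUBIC)
save({"frame":np.hstack([a,b])},"pics/w5.png");print(p)
E
```

```text
clock: 6.98
eef_pos: [0.5021, 0.039, 0.1732]
tcp_rot: [0.992, -0.129, 0.0, 0.0]
contact_force: [-0.3, 0.1, -1.2]
grip_width: 0.0117
finger_force: 30.0
[0.50210777 0.03899883 0.17324112] [-0.30643215  0.05446237 -1.22312183] [-0.14  0.06  6.36]
[284 189]
```

View pics/w5.png

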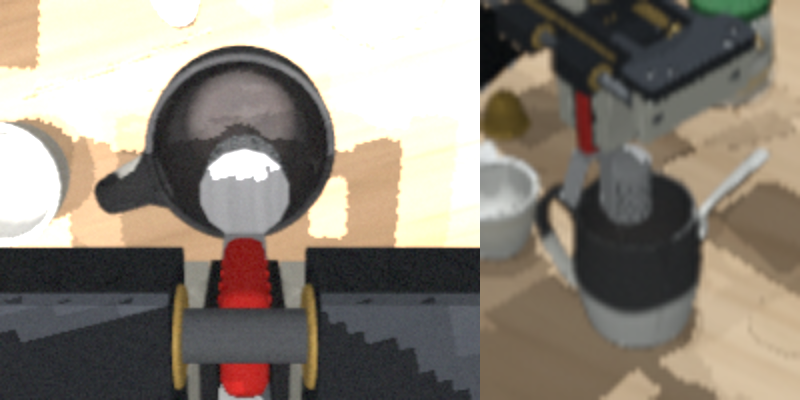

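The wrist view shows the basket (245,190) over the mouth (centre about 241,138), laterally centred, with the strap at the robot-side rim. Now I'll lower slowly, watching the force.

```bash
python3 -m creep '[[[-0.1,0,1,0,0,0],[0,0,1,0,0,0],[0,0,1,0,0,0],[0,0,0.6,0,0,0],[0,0,0,0,0,0]]]' && python3 -m creep '[[[0,0,0.8,0,0,0],[0,0,0.7,0,0,0],[0,0,0.6,0,0,0],[0,0,0.3,0,0,0],[0,0,0,0,0,0]]]'
```

```text
clock: 7.75
eef_pos: [0.5004, 0.0395, 0.1359]
tcp_rot: [0.992, -0.129, -0.001, 0.0]
contact_force: [-0.1, 0.8, -0.8]
grip_width: 0.012
finger_force: 30.0
clock: 8.38
eef_pos: [0.5006, 0.0396, 0.1124]
tcp_rot: [0.992, -0.129, -0.0, 0.0]
contact_force: [-0.4, 0.6, -0.3]
grip_width: 0.0115
finger_force: 30.0
```

```bash
python3 -m creep '[[[0,0,0.1,0,0,0],[0,0,0.1,0,0,0],[0,0,0,0,0,0],[0,0,0,0,0,0]]]' && python3 -m creep '[[[0,0,0.1,0,0,0],[0,0,0,0,0,0],[0,0,0,0,0,0]]]'
python3 - <<'E'
from h import *
w=snap("wrist");sc=snap("scene")
a=cv2.resize(w["frame"][100:300,200:440],(480,400));a=np.clip(a*1.5,0,255).astype(np.uint8)
p=proj(sc,[.53,.03,.08]).astype(int);b=cv2.resize(sc["frame"][p[1]-50:p[1]+50,p[0]-40:p[0]+40],(320,400),interpolation=cv2.INTER_CUBIC)
save({"frame":np.hstack([a,b])},"pics/w6.png")
E
```

```text
clock: 8.88
eef_pos: [0.5007, 0.0397, 0.1106]
tcp_rot: [0.992, -0.129, 0.0, -0.0]
contact_force: [0.3, 0.2, -1.0]
grip_width: 0.0118
finger_force: 30.0
clock: 9.25
eef_pos: [0.5007, 0.0397, 0.1096]
tcp_rot: [0.992, -0.129, -0.0, 0.0]
contact_force: [0.2, -0.3, -0.8]
grip_width: 0.0118
finger_force: 30.0
```

View pics/w6.png

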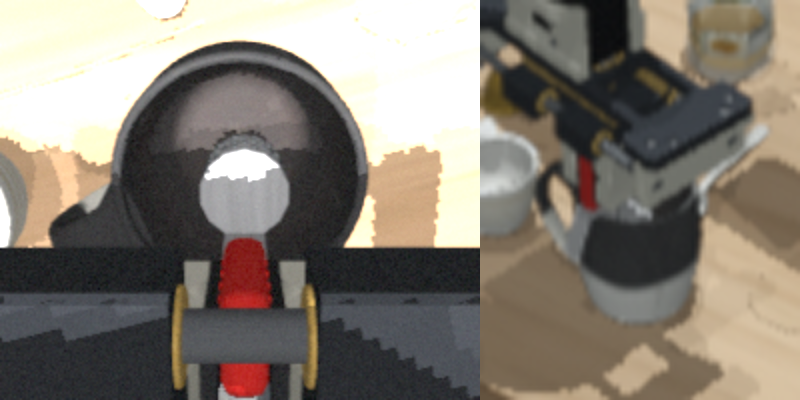

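The basket (245,190) is inside the mug, with the strap at the near rim. I'll go a few mm further down to feel the rim.

```bash
python3 -m creep '[[[0,0,0.1,0,0,0],[0,0,0,0,0,0],[0,0,0,0,0,0]]]' && python3 -m creep '[[[0,0,0.1,0,0,0],[0,0,0,0,0,0],[0,0,0,0,0,0]]]'
```

```text
clock: 9.72
eef_pos: [0.5008, 0.0397, 0.1091]
tcp_rot: [0.992, -0.128, 0.0, -0.0]
contact_force: [-1.7, -0.6, 5.3]
grip_width: 0.0121
finger_force: 30.0
clock: 10.1
eef_pos: [0.5009, 0.0396, 0.1089]
tcp_rot: [0.992, -0.128, 0.0, -0.0]
contact_force: [-4.3, 1.1, 13.3]
grip_width: 0.0121
finger_force: 30.0
```

Contact came at 0.109, which matches the expected seat height. I'll ease off, release gently and retreat straight up.

```bash
python3 -m creep '[[[0,0,-0.1,0,0,0],[0,0,0,0,0,0]]]' - 5 && python3 -m creep '[[[0,0,0,0,0,0],[0,0,0,0,0,0],[0,0,0,0,0,0],[0,0,0,0,0,0]]]' 45 && python3 -m creep '[[[0,0,-1,0,0,0],[0,0,-2,0,0,0],[0,0,-4,0,0,0],[0,0,-4,0,0,0],[0,0,-3,0,0,0],[0,0,0,0,0,0],[0,0,0,0,0,0],[0,0,0,0,0,0]]]'
python3 - <<'E'
from h import *
w=snap("wrist");sc=snap("scene")
a=cv2.resize(w["frame"][60:260,200:440],(480,400));a=np.clip(a*1.4,0,255).astype(np.uint8)
p=proj(sc,[.53,.03,.09]).astype(int);b=cv2.resize(sc["frame"][p[1]-50:p[1]+50,p[0]-40:p[0]+40],(320,400),interpolation=cv2.INTER_CUBIC)
save({"frame":np.hstack([a,b])},"pics/w7.png")
E
```

```text
clock: 10.35
eef_pos: [0.5011, 0.0397, 0.109]
tcp_rot: [0.992, -0.128, 0.0, -0.0]
contact_force: [-0.6, 0.3, 5.1]
grip_width: 0.0119
finger_force: 5.0
clock: 10.85
eef_pos: [0.5006, 0.0396, 0.1084]
tcp_rot: [0.992, -0.129, -0.0, 0.0]
contact_force: [-0.1, -0.4, 1.0]
grip_width: 0.039
finger_force: 0.0
clock: 11.85
eef_pos: [0.5002, 0.0395, 0.2478]
tcp_rot: [0.992, -0.129, -0.001, 0.0]
contact_force: [0.4, -0.0, 0.2]
grip_width: 0.0393
finger_force: 0.0
```

View pics/w7.png

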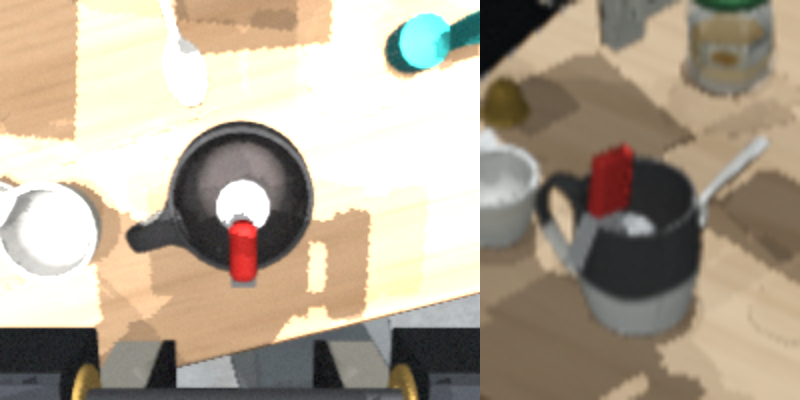

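The infuser hangs on the robot-side rim. The basket (243,205) is inside, the red grip (243,250) is over the rim, and the leg shows outside in the scene view (585,245). Next is a quick numerical lean check.

Run:
```python
from h import *
d=snap("wrist");f=d["frame"].astype(int);m=((f[...,0]>120)&(f[...,1]<80)&(f[...,2]<80))
v,u=np.nonzero(m);P=np.array([onz(d,a,b,.143) for a,b in zip(u,v)]);x=np.array([.966,-.258,0])
mug=onz(d,200+243/2,60+195/2,.097);bk=onz(d,200+243/2,60+205/2,.079);g=P.mean(0)
q=P@x;print("len",np.ptp(q),"mug",mug,"basket along",(bk-mug)@x,"grip along",(g-mug)@x,"sep (20 if level)",(bk-g)@x)
```

```text
len 0.027023077726752498 mug [0.53207176 0.03116532 0.097     ] basket along -0.007678852526389006 grip along -0.020107704766221767 sep (20 if level) 0.012428852239832764
```

Lean is about 7° (limit 17°), the basket is about 8–13 mm off the axis (limit 25 mm), and the mug hasn't moved measurably. I'll hand in.

```bash
python3 -c "
from cell import job;print(job.hand_in())"
```

```text
the job is handed in; nothing more can be done
None
```

The infuser hangs by its hook on the tall mug's robot-side rim, basket inside, leg outside and released, with a lean of about 7°; the mug and cup show no visible move, and the job is handed in (no verdict was returned).

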